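# Level the drinks cabinet with its screw foot

## Task

Level the little glass-fronted cabinet: first slide the stoneware jug along the cabinet top, without lifting it, from the middle inlaid ring into the ring at the end with the two plain feet, and lay the spirit level lengthwise on the cabinet over the middle ring, where the jug stood. Let the bubble settle to show the lean, turn the knob of the levelling foot at the other end until the bubble rests between its two lines, then press the level down on the cabinet top with about the weight of a full bottle (10 N), bubble still between the lines, and finish while still pressing: do not let go. Leave everything else where it stands.

Things in the scene. Friction and masses are not known exactly. Their poses are not given: they have to be found in the camera images.
- cabinet: Dark-wood drinks cabinet, two glazed doors and a brass latch in front: 220 mm deep (x), 340 long (y), flat top 120 mm high. Origin on the trolley under its centre; x to its back, y along it to the levelling foot. Stands fast on three feet: two plain ones at y = -150 mm, the levelling foot at y = +210 mm, outside its end. Bystanders on its top keep to x above 10 mm.
- case: The wooden case of that cabinet: it leans about the line of the plain feet (under 0.01 rad) as the levelling foot is turned; at the start the end with the levelling foot is 1 to 2.2 mm too low. Origin between the plain feet, 14 mm above the trolley; axes as cabinet's but for the lean; top at z = 106 mm here.
- ring_middle (a point): Centre, on the cabinet top, of the middle one of two flush inlaid brass rings (inside radius 54 mm): x = -45, y = +40 mm from the cabinet's centre. The jug stands on it at the start. Axes as case's.
- ring_end (a point): Centre of the other inlaid ring on the cabinet top, near the end with the plain feet: x = -45, y = -110 mm from the cabinet's centre, 150 mm from the middle ring. The jug's base, radius 40 mm, belongs inside it. Axes as case's.
- foot_knob (a point): Levelling foot: upright steel screw with a round brass knob, 42 mm diameter, from 130 to 158 mm above the trolley; this point is on its axis, 145 mm up, 40 mm outside the cabinet's end, and stays there. Clockwise from above raises that end and sends the bubble towards the foot by 6.4 mm a radian. It starts 1.1 to 2.3 rad short of level, turns with 0.1 N m, stays where left.
- jug: Empty stoneware jug, 135 mm high, 0.55 kg, base radius 40 mm, belly radius 48 mm at 40 mm height, straight round neck of 55 mm outer diameter from 95 mm up to the rim, wall 5 mm. Origin: centre of its underside. Its handle, towards its -x, reaches 69 mm from the axis between 56 and 129 mm height and points roughly to the front of the cabinet. Dragged by the neck it can tip over its foot.
- level: Spirit level: aluminium bar 150 mm long (x), 34 wide (y), 38 high, 0.35 kg, at the start on the trolley past the cabinet's plain-footed end, crosswise to it. Origin: centre of its flat underside. A tubular vial with two black lines 25 mm apart lies in a recess in the middle of the top, below the rails beside it, so the top may be pressed anywhere. Either end may point to the foot.
- bubble (a joint): Place of the 18 mm long bubble in the level's vial, m along the level's +x, 0 midway between the lines; within 3.5 mm of 0 it is between them. It runs to the higher end, at most 22 mm, and takes about 2 s to settle after the level or the knob has been moved.
- tin: Bystander: tall steel mixing tin, 90 mm wide and 175 mm high, on the trolley behind the cabinet. Origin at the centre of its underside.
- tumbler_a: Bystander: crystal tumbler, 78 mm wide and 90 mm high, on the cabinet's top behind the end ring. Origin at the centre of its underside.
- tumbler_b: Bystander: a like tumbler, on the trolley behind the cabinet.
- coaster: Bystander: round bamboo coaster, 90 mm wide, 8 mm thick, on the back half of the cabinet's top.
- corkscrew: Bystander: steel wing corkscrew, about 130 mm long, 50 mm wide, 27 mm high, lying along the back of the cabinet's top towards the levelling foot. Origin on its underside.
- strainer: Bystander: flat steel cocktail strainer, 84 mm disc with a handle, 9 mm high, lying on the trolley at the robot's front left.
- jigger: Bystander: small brass measure, 44 mm wide and 70 mm high, on the trolley at the back left.
Things that resemble listed ones, but are neither listed nor needed, are in the scene too. What is shaped like the level but green is not meant.

How it is judged:
On the way, in this order (a step that is already met when the one before it is completed fails the run):
1. the jug is slid into the end ring (horizontal distance between jug and ring_end below 0.014 m and angle between jug's own z axis and vertical below 0.06 rad), for 0.2 s.
2. the level lies lengthwise over the middle ring and its bubble shows the lean (horizontal distance between level and ring_middle below 0.04 m and z of level in the frame of ring_middle below 0.004 m and angle between level's own z axis and vertical below 0.06 rad and angle between the x axis of level and the y axis of case, either way round below 0.15 rad and (value of joint bubble above 0.0045 m or value of joint bubble below -0.0045 m)), for 0.3 s.
3. turning the knob has brought the bubble to rest between the lines (horizontal distance between level and ring_middle below 0.04 m and z of level in the frame of ring_middle below 0.004 m and angle between level's own z axis and vertical below 0.06 rad and angle between the x axis of level and the y axis of case, either way round below 0.15 rad and value of joint bubble between -0.0035 and 0.0035 m and angle between case's own z axis and vertical below 0.0025 rad), for 0.5 s.
At the end, for the whole second after the job is handed in: Jug upright, centre within 14 mm of the end ring's. Level flat on the top, within 40 mm of the middle ring and 0.15 rad of lengthwise, bubble within 3.5 mm of its middle, the case within 0.0025 rad of true, and the robot still presses it: it bears on the top with 7 to 35 N (3.4 N its own) (all of step 1 and all of step 3 and linear speed of jug below 0.02 m/s and contact force between level and case between 7 and 35 N and contact force between the fingers and level above 2 N); the arm keeps its last pose, push and grip.
It fails at once if the jug is lifted off the cabinet top, or leans over (z of jug in the frame of ring_end above 0.007 m or angle between jug's own z axis and vertical above 0.2 rad).
It fails at once if a bystander is moved by more than 30 mm (distance of any of tin, tumbler_a, tumbler_b, coaster, corkscrew, strainer, jigger from where it was at the start of the episode above 0.03 m).
It also fails if it takes over 72 s, if anything falls off the work surface, if the arm or the gripper's body presses on something with over 40 N, if the wrist force passes 120 N, or if a joint passes its speed limit or range.

## Robot

A 6-joint arm with a two-finger parallel gripper is mounted at the origin on the work surface. World frame = base frame: x ahead of the robot, y to its left, z up, the work surface at z = 0. Lengths are in m, angles in rad, forces in N, time in s.
With the tool pointing down it reaches from about 0.3 to 0.775 m from the base axis. Payload 14.6 kg.
Tool frame: the origin (TCP) lies at the centre of the arm's flange, where the gripper is bolted on; the fingertips stand 199 mm ahead of it and the grasp point (between the pads) lies ctrl.tcp_to_grasp ahead of it (ctrl.tcp_to_grasp is the distance from the TCP to the grasp point, in m); z points along the fingers, y is the line along which they close (so a half turn about z gives the same grasp; the last joint's range is limited). The gripper opens to 94 mm and grips with 3 to 60 N. Pads are 16 mm wide; open, the fingers measure 119 mm over their backs; the gripper's body (75 mm by 177 mm) begins 78 mm behind the grasp point.
Start: joints at [-1.277, 0.3, 1.521, -0, 1.321, -0.067], TCP at [0.194, -0.515, 0.405] pointing down, gripper open.
Joint ranges: [-3.03, 3.03], [-0.79, 2.21], [0.23, 2.52], [-1.04, 4.18], [0, 3.07], [-2.55, 2.55]. Speed limits (rad/s): [2.22, 2.22, 2.57, 3.14, 3.14, 3.14].

## Interface

Orientations are given as [roll, pitch, yaw] about the fixed x, y, z axes, in that order (R = Rz(yaw) Ry(pitch) Rx(roll)).
In Python, from station import ctrl gives the robot as it stands. The module is installed in compiled form; this text tells all that it offers.
- The arm moves only by the shell command python3 -m jog 'ROWS' [OPENING] [FORCE]. ROWS is JSON, a list of rows, each a list of 6 numbers: the shift along the tool's x, y, z in cm, then the turn, a rotation vector about the tool's x, y, z in rad. In form: [[tx, ty, tz, ax, ay, az], ...]. A call has 1 to 8 rows; each row is the pose to reach, as a shift and turn from the pose commanded when the call began, along the tool's axes at that moment; what a row does not reach only later rows make up. A row lasts 1/10 s, in which the tool goes at most 50 mm and 8.59 degrees, less where a joint would pass 70% of its speed; a pose out of reach is approached as far as the arm can. A call with a gripper value outside its range is refused whole. OPENING is the opening in per cent of the stroke, from 0 (shut) to 100 (fully open), set as the call begins (- or left out, the last holds). The fingers move at their own pace and stop on an object; FORCE is the grip in N (left out, the last holds). Time passes only in rows, so rows that repeat a pose let the fingers close. It gives the time, the measured TCP pose, the force, the opening and the grip force at its end, in the units of the state.
- ctrl.get_obs(): the state, without advancing time (a new reading comes with each control period).
- ctrl.camera(name): name is "scene" or "top"; returns a dict with "img" (400x640x3 uint8, blue, green, red), "intrinsics" (3x3 intrinsics, pixels), "R" (3x3) and "t" (3): a world point X has camera coordinates R X + t. Camera axes: x right, y down, z forward; pixel columns grow to the right and rows downward; lengths in m; the calibration is good to about 2 mm. A picture is of the moment at which its call begins. There is no depth.
- ctrl.hand_in(): hands the job in; it is judged then, once.
The state is a dict: "time_s": time; "qpos": joint angles; "joint_vel": joint speeds; "tau": joint torques, N m; "ee_pos": TCP position; "eef_rot": TCP orientation; "force": force on the tool from outside, world axes, zero at the start; "moment": the same for the moment, N m; "grip_width": finger opening in m; "grip_force": force on a finger pad.
Only numpy, scipy, OpenCV 4.12 (cv2) and the standard library are available. Lean on these libraries where they do the work, as an engineer would, in place of code of your own. Each camera call takes 0.05 s, during which the arm holds its last target. There are 200 camera calls.

## Working session

There is one attempt and no reset: what is moved stays moved. The work goes in short steps, Python scripts to look and compute and a shell command to move; the robot and the scene stay as the last step left them, time stands still between calls to the robot, and variables do not carry over. Pictures are saved under pics/ and viewed, at most 10 in all, crops included, and the job is handed in when it is done.

```bash
mkdir -p pics; ls; cat > h.py <<'E'
import numpy as np, cv2
from station import ctrl
def ray(c,u,v):
    K,R,t=np.array(c["intrinsics"]),np.array(c["R"]),np.array(c["t"])
    return -R.T@t, R.T@np.linalg.solve(K,[u,v,1.])
def onz(c,u,v,z):
    o,d=ray(c,u,v); return o+d*(z-o[2])/d[2]
def proj(c,X):
    p=np.array(c["intrinsics"])@(np.array(c["R"])@np.array(X)+np.array(c["t"])); return p[:2]/p[2]
E
python3 - <<'E'
from h import *
for n in("scene","top"):
    c=ctrl.camera(n); cv2.imwrite(f"pics/{n}0.png",c["img"]); R=np.array(c["R"]);print(n,-R.T@c["t"],R[2],c["intrinsics"][0])
o=ctrl.get_obs();print(o["ee_pos"],o["eef_rot"],ctrl.tcp_to_grasp,o["time_s"],o["force"])
E
```

```text
pics
scene [ 1.06893111 -0.32012341  1.08679323] [-0.42433222  0.29945271 -0.8545585 ] [405.7321216    0.         314.26830588]
top [0.4675479  0.03058689 1.14647677] [ 0.10018243 -0.00904686 -0.99492795] [394.15893208   0.         326.80992457]
[ 0.19416194 -0.51454899  0.40413098] [-3.14055329e+00 -4.62095199e-05  3.60837243e-01] 0.1804 0.1 [-0.15005144  0.59510207  0.43442868]
```

View pics/scene0.png

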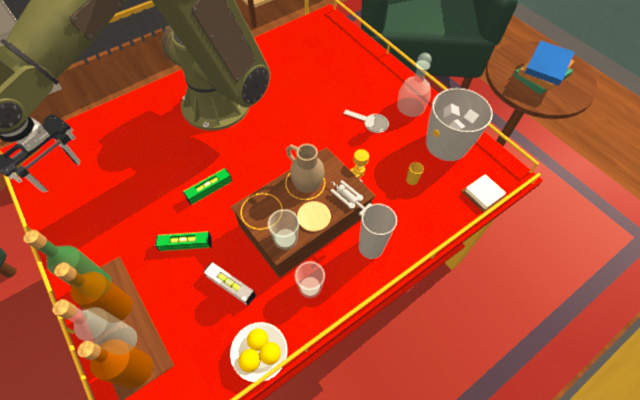

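View pics/top0.png

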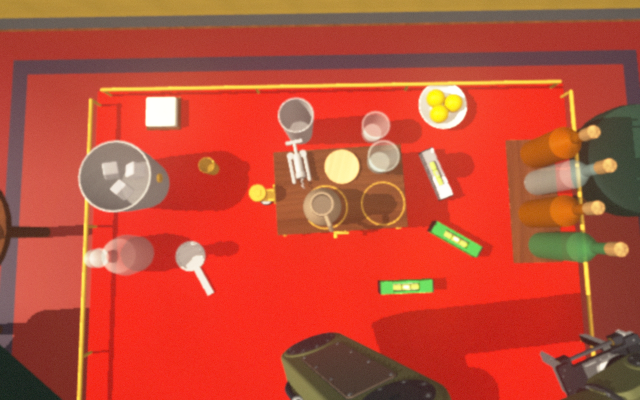

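The scene camera shows the aluminium level at (229,283), green decoys at (208,186) and (184,241), the jug at (307,168), the knob at (361,162) and the end ring at (262,211). The top camera shows the level at (436,173), decoys at (455,238) and (405,287), the jug at (323,207), the end ring at (383,204) and the knob at (258,193). The jigger is the brass thing at (208,165), and is not the knob.

I choose the silver bar, and will check it in a crop while measuring.

```bash
cat > m.py <<'E'
from h import *
c=ctrl.camera("top"); im=c["img"]; s=ctrl.camera("scene")
crop=cv2.resize(im[130:250,240:470],None,fx=3.4,fy=3.4,interpolation=cv2.INTER_CUBIC); cv2.imwrite("pics/crop1.png",crop)
hsv=cv2.cvtColor(im,cv2.COLOR_BGR2HSV)
def comps(mask,off,mn=20):
    n,l,st,ce=cv2.connectedComponentsWithStats(mask.astype(np.uint8))
    for i in range(1,n):
        if st[i,4]>=mn: yield (l==i),st[i],ce[i]+off
# dark wood: not-red, low value
b,g,r=[im[...,i].astype(int) for i in range(3)]
notred=~((r>120)&(g<60)&(b<60))
# level
m=np.zeros_like(notred); m[140:205,412:462]=notred[140:205,412:462]
for k,st,ce in comps(m,0,100):
    p=cv2.findContours(k.astype(np.uint8),0,2)[0][0]; rr=cv2.minAreaRect(p); print("level?",st,rr,[onz(c,*q,0.038).round(3).tolist() for q in cv2.boxPoints(rr)])
# cabinet
m=np.zeros_like(notred); m[140:245,265:412]=(r<130)[140:245,265:412]&notred[140:245,265:412]
for k,st,ce in comps(m,0,800):
    p=cv2.findContours(k.astype(np.uint8),0,2)[0][0]; rr=cv2.minAreaRect(p); print("cab",st,rr,[onz(c,*q,0.12).round(3).tolist() for q in cv2.boxPoints(rr)])
# brass
for n,cc in(("top",c),("scene",s)):
    h=cv2.cvtColor(cc["img"],cv2.COLOR_BGR2HSV)
    m=(h[...,0]>14)&(h[...,0]<30)&(h[...,1]>120)&(h[...,2]>120)
    for k,st,ce in comps(m,0,25): print(n,"brass",st,ce.round(1),onz(cc,*ce,.12).round(3))
E
python3 m.py
```

```text
level? [ 412  140   50   61 1635] ((436.5, 170.0), (60.0, 49.0), 90.0) [[0.728, -0.227, 0.038], [0.725, -0.368, 0.038], [0.552, -0.359, 0.038], [0.555, -0.22, 0.038]]
top brass [   0    0  640   19 8541] [278.    6.5] [1.089 0.144 0.12 ]
top brass [ 100   80  462   13 1775] [329.4  85.1] [0.863 0.008 0.12 ]
top brass [426  89  37  34 648] [442.6 104.9] [ 0.802 -0.295  0.12 ]
top brass [561  90  16  42 211] [571.5 109. ] [ 0.784 -0.641  0.12 ]
top brass [ 87  98  11  55 226] [ 89.7 124.1] [0.769 0.646 0.12 ]
top brass [579 125  22  16 254] [589.9 132.4] [ 0.719 -0.685  0.12 ]
top brass [574 152   5   9  33] [576.5 156.4] [ 0.655 -0.643  0.12 ]
top brass [199 158  19  16 226] [207.9 165.6] [0.651 0.332 0.12 ]
top brass [594 158  24  16 288] [605.4 165.7] [ 0.628 -0.718  0.12 ]
top brass [157 174   6   9  42] [159.2 177.7] [0.621 0.459 0.12 ]
top brass [361 181  44  45 318] [383.3 202.5] [ 0.544 -0.126  0.12 ]
top brass [249 184  27  19 377] [262.2 193.3] [0.574 0.19  0.12 ]
top brass [312 185  36  43 176] [335.3 200.4] [ 0.551 -0.     0.12 ]
top brass [577 187  29  28 357] [590.1 204.1
[... 1621 characters left out ...]
  91  225 1639] [ 50.5 287.2] [ 0.423 -0.66   0.12 ]
scene brass [240 192  43  38 224] [256.7 209.3] [ 0.529 -0.132  0.12 ]
scene brass [297 201  33  15  45] [311.2 205.4] [ 0.606 -0.003  0.12 ]
scene brass [300 213  31  19  60] [316.6 226.4] [ 0.667 -0.029  0.12 ]
scene brass [445 221  47  49 424] [465.5 247.8] [0.941 0.249 0.12 ]
scene brass [  53  262   79   56 1727] [ 94.8 288.4] [ 0.489 -0.572  0.12 ]
scene brass [105 311  15  11  50] [111.5 317.6] [ 0.582 -0.565  0.12 ]
scene brass [ 570  327   70   73 2595] [615.8 375.1] [1.347 0.293 0.12 ]
scene brass [238 328  43  44 999] [257.9 351.8] [ 0.849 -0.323  0.12 ]
scene brass [  78  339   75   43 1677] [119.  358.1] [ 0.679 -0.584  0.12 ]
```

View pics/crop1.png

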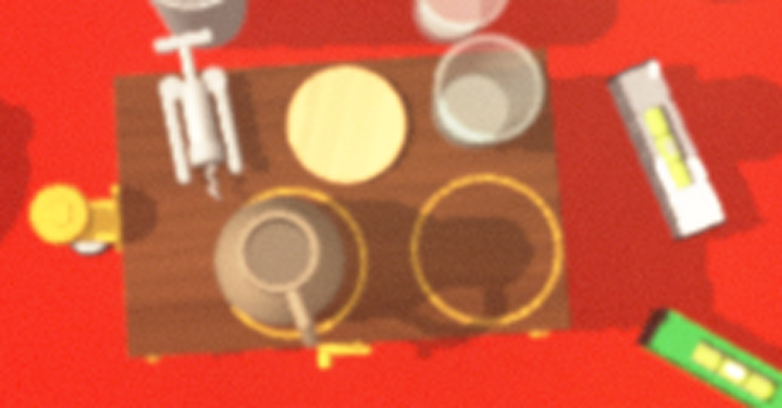

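The crop shows the silver level with a yellow vial (crop 667,148), the jug with its handle to the front right (rim at 281,250), an empty end ring (487,250), the knob (60,214) and clear cabinet corners. Now exact positions.

```bash
cat > m2.py <<'E'
from h import *
from scipy.optimize import least_squares
c=ctrl.camera("top"); s=ctrl.camera("scene")
P=lambda x,y:(240+x/3.4,130+y/3.4)
cor=np.array([onz(c,*P(*q),.12)[:2] for q in[(117,77),(545,52),(568,327),(130,355)]]) # (+x,+y),(+x,-y),(-x,-y),(-x,+y)
mod=np.array([[.11,.17],[.11,-.17],[-.11,-.17],[-.11,.17]])
f=lambda p:(np.array([[np.cos(p[2]),-np.sin(p[2])],[np.sin(p[2]),np.cos(p[2])]])@mod.T).T+p[:2]-cor
r=least_squares(lambda p:f(p).ravel(),[.58,.02,0]); p=r.x; print("cab",p,f(p).round(4).tolist())
R=np.array([[np.cos(p[2]),-np.sin(p[2])],[np.sin(p[2]),np.cos(p[2])]])
w=lambda x,y:(p[:2]+R@[x,y]).round(4)
print("mid",w(-.045,.04),"end",w(-.045,-.11),"knob",w(0,.21))
# end ring from brass mask, both views
for n,cc,box in(("top",c,(355,410,176,230)),("scene",s,(238,286,190,232))):
    h=cv2.cvtColor(cc["img"],cv2.COLOR_BGR2HSV); m=(h[...,0]>12)&(h[...,0]<32)&(h[...,1]>110)&(h[...,2]>95)
    ys,xs=np.nonzero(m); k=(xs>box[0])&(xs<box[1])&(ys>box[2])&(ys<box[3])
    X=np.array([onz(cc,x,y,.119)[:2] for x,y in zip(xs[k],ys[k])])
    g=least_squares(lambda q:np.hypot(*(X-q[:2]).T)-q[2],[.54,-.12,.055],loss="soft_l1",f_scale=.002).x; print(n,"endring",g)
print("rim top",onz(c,*P(281,250),.133),"handle tip",onz(c,*P(310,335),.11))
print("knob top view",onz(c,*P(60,214),.158),"scene",onz(s,361,155,.158))
# vial
for n,cc,box in(("top",c,(412,462,145,205)),("scene",s,(200,260,258,305))):
    im=cc["img"]; b,g_,r_=[im[...,i].astype(int) for i in range(3)]
    sub=np.zeros(b.shape,bool); sub[box[2]:box[3],box[0]:box[1]]=1
    v=sub&(g_-b>50)&(g_>120); ys,xs=np.nonzero(v); print(n,"vial px",xs.mean(),ys.mean(),len(xs),onz(cc,xs.mean(),ys.mean(),.032))
    top=sub&(b>60)&(np.minimum(g_,r_)>110)|v
    top=cv2.morphologyEx(top.astype(np.uint8),cv2.MORPH_CLOSE,np.ones((5,5)))
    q=max(cv2.findContours(top,0,2)[0],key=cv2.contourArea); rr=cv2.minAreaRect(q); print(rr); print([onz(cc,*z,.038)[:2].round(3).tolist() for z in cv2.boxPoints(rr)])
    Z=np.array([onz(cc,x,y,.034)[:2] for x,y in zip(xs,ys)]); e=np.linalg.eigh(np.cov(Z.T))[1][:,1]; print("axis angle",np.arctan2(e[1],e[0]))
    if n=="top":o1=ray(cc,xs.mean(),ys.mean())
    else:o2=ray(cc,xs.mean(),ys.mean())
A=np.c_[o1[1],-o2[1]]; t=np.linalg.lstsq(A,o2[0]-o1[0],rcond=None)[0]; print("tri",o1[0]+t[0]*o1[1],o2[0]+t[1]*o2[1])
E
python3 m2.py
```

```text
cab [ 0.58078452 -0.0138223   0.04005735] [[0.0023, 0.0031], [0.0029, -0.0028], [-0.0028, -0.0027], [-0.0024, 0.0024]]
mid [0.5342 0.0243] end [ 0.5402 -0.1255] knob [0.5724 0.196 ]
top endring [ 0.54226602 -0.12418387  0.05573992]
scene endring [ 0.53804284 -0.12395147  0.05557987]
rim top [0.54316068 0.03268197 0.133     ] handle tip [0.47876578 0.01175934 0.11      ]
knob top view [0.57150919 0.19568083 0.158     ] scene [0.57019977 0.19593513 0.158     ]
top vial px 435.618320610687 172.3740458015267 131 [ 0.63317124 -0.29227761  0.032     ]
((435.7792663574219, 173.49366760253906), (52.392696380615234, 16.312488555908203), 66.4477310180664)
[[0.69, -0.242], [0.708, -0.286], [0.569, -0.339], [0.551, -0.295]]
axis angle -2.7628595075467626
scene vial px 228.31578947368422 281.64473684210526 152 [ 0.62796685 -0.29429295  0.032     ]
((227.9967803955078, 281.91082763671875), (52.0025634765625, 15.632890701293945), 34.82448959350586)
[[0.569, -0.341], [0.55, -0.304], [0.691, -0.251], [0.707, -0.288]]
axis angle -2.789635085065165
tri [ 0.63241657 -0.29080647  0.03707814] [ 0.63040433 -0.29443573  0.03783049]
```

```bash
cat > d.py <<'E'
# usage: d.py x y z(grasp) yaw -> row to type, assuming tool down
import sys; from h import *
from scipy.spatial.transform import Rotation as Ro
o=ctrl.get_obs(); x,y,z,w=map(float,sys.argv[1:5])
R=Ro.from_euler("xyz",o["eef_rot"]); T=Ro.from_euler("xyz",[np.pi,0,w])
d=R.inv().apply(np.array([x,y,z+ctrl.tcp_to_grasp])-o["ee_pos"])*100
g=o["ee_pos"]+R.apply([0,0,ctrl.tcp_to_grasp])
print("row",d.round(2),(R.inv()*T).as_rotvec().round(3),"| grasp now",g.round(4),"rot",np.round(o["eef_rot"],3),"t",o["time_s"],"F",np.round(o["force"],1),"gw",round(o["grip_width"],4),o["grip_force"])
E
python3 -m jog '[[0,0,-5,0,0,0],[0,0,-10,0,0,0.1],[10,-8,-10,0,0,0.2],[20,-15,-10,0,0,0.32],[30,-23,-10,0,0,0.32],[40,-30,-10,0,0,0.32],[52,-39,-10,0,0,0.32],[52,-39,-10,0,0,0.32]]' 100 40
python3 d.py .541 .033 .31 .04
```

```text
time_s: 1.1
ee_pos: [0.3547, -0.2589, 0.5048]
eef_rot: [3.141, -0.0, 0.04]
force: [0.6, -0.7, 0.5]
grip_width: 0.094
grip_force: 0.0
row [ 19.8  -28.42   1.44] [ 0. -0.  0.] | grasp now [ 0.3548 -0.259   0.3244] rot [ 3.141 -0.     0.04 ] t 1.1 F [ 0.6 -0.7  0.5] gw 0.094 0.0
```

```bash
python3 -m jog '[[4,-4.2,0,0,0,0],[8,-8.4,0,0,0,0],[12,-12.6,0,0,0,0],[16,-17,0,0,0,0],[20,-21,0,0,0,0],[20,-25,0,0,0,0],[20,-28.5,0,0,0,0],[20,-28.5,0,0,0,0]]' >/dev/null
python3 -m jog '[[0,0,0,0,0,0],[0,0,0,0,0,0]]' >/dev/null
python3 - <<'E'
from h import *
s=ctrl.camera("scene"); c=ctrl.camera("top")
a=cv2.resize(s["img"][110:240,225:385],None,fx=4,fy=4,interpolation=cv2.INTER_CUBIC); cv2.imwrite("pics/c2.png",a)
E
python3 d.py .541 .033 .236 .04
```

```text
row [-0.12 -0.24  8.84] [ 0.    -0.    -0.001] | grasp now [0.5423 0.0306 0.3244] rot [ 3.141 -0.     0.039] t 2.2 F [ 0.6 -1.1  0.4] gw 0.0941 0.0
```

View pics/c2.png

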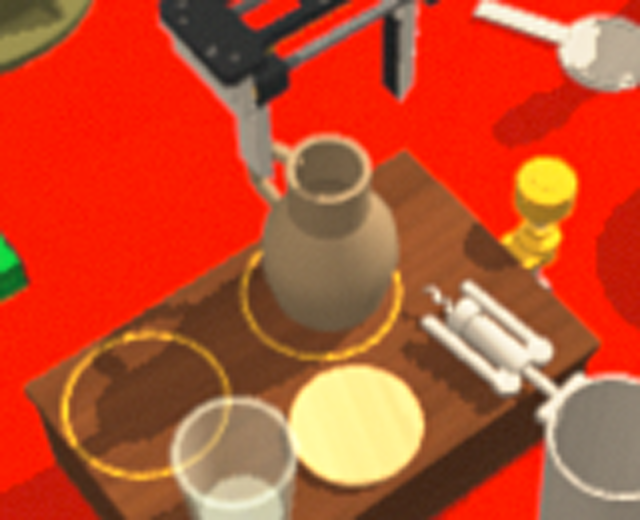

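The scene crop shows the jug rim at full-frame pixel (307.2,152.5). My earlier rim height was wrong: it's 0.255 m above the trolley, not 0.133. Recomputing.

```bash
python3 - <<'E'
from h import *
s=ctrl.camera("scene"); c=ctrl.camera("top")
print(onz(s,307.2,152.5,.254),onz(c,240+281/3.4,130+250/3.4,.254), "knob",onz(s,361.5,155.5,.158))
E
```

```text
[0.53507135 0.03491933 0.254     ] [0.5341332  0.03243184 0.254     ] knob [0.57242102 0.19597699 0.158     ]
```

```bash
python3 -m jog '[[-0.7,-0.3,0,0,0,0],[-0.7,-0.3,2,0,0,0],[-0.7,-0.3,4,0,0,0],[-0.7,-0.3,6,0,0,0],[-0.7,-0.3,8,0,0,0],[-0.7,-0.3,8.8,0,0,0],[-0.7,-0.3,8.8,0,0,0]]' && python3 -m jog '[[0,0,0,0,0,0],[0,0,0,0,0,0],[0,0,0,0,0,0],[0,0,0,0,0,0],[0,0,0,0,0,0],[0,0,0,0,0,0]]' 40 35; python3 d.py .540 -.124 .2365 .04
```

```text
time_s: 3.0
ee_pos: [0.5351, 0.0346, 0.4161]
eef_rot: [-3.142, 0.001, 0.041]
force: [0.6, -0.4, 0.0]
grip_width: 0.094
grip_force: 0.0
time_s: 3.6
ee_pos: [0.5353, 0.0348, 0.4168]
eef_rot: [-3.141, -0.0, 0.041]
force: [0.5, 1.4, 1.0]
grip_width: 0.055
grip_force: 35.0
row [-1.800e-01  1.589e+01 -1.000e-02] [-0.    -0.     0.001] | grasp now [0.5353 0.0349 0.2364] rot [-3.141 -0.     0.041] t 3.6 F [0.5 1.4 1. ] gw 0.055 35.000370517373085
```

```bash
python3 -m jog '[[0,0.4,0,0,0,0],[0,1,0,0,0,0],[0,1.8,-0.01,0,0,0],[0,2.6,-0.01,0,0,0],[0.1,3.4,-0.01,0,0,0],[0.1,4.2,-0.02,0,0,0],[0.1,4.8,-0.02,0,0,0],[0.1,5.2,-0.02,0,0,0]]';python3 -m jog '[[0,0.6,0,0,0,0],[0,1.4,0,0,0,0],[0,2.2,-0.01,0,0,0],[0,3,-0.01,0,0,0],[0,3.8,-0.01,0,0,0],[0,4.4,-0.02,0,0,0],[0,4.9,-0.02,0,0,0],[0,5.2,-0.02,0,0,0]]'
python3 d.py .5408 -.124 .237 .04
```

```text
time_s: 4.4
ee_pos: [0.5384, -0.0179, 0.4172]
eef_rot: [-3.141, -0.001, 0.04]
force: [-0.4, 4.8, 5.5]
grip_width: 0.0549
grip_force: 35.0
time_s: 5.2
ee_pos: [0.5405, -0.0698, 0.4174]
eef_rot: [-3.141, -0.001, 0.04]
force: [0.1, 6.9, 6.6]
grip_width: 0.0549
grip_force: 35.0
row [-0.19  5.42  0.  ] [-0.    -0.001  0.   ] | grasp now [ 0.5406 -0.0697  0.237 ] rot [-3.141e+00 -1.000e-03  4.000e-02] t 5.2 F [0.1 6.9 6.6] gw 0.0549 35.004873191937804
```

```bash
python3 -m jog '[[0,0.6,0,0,0,0],[-0.1,1.4,0,0,0,0],[-0.1,2.2,-0.01,0,0,0],[-0.1,3,-0.01,0,0,0],[-0.2,3.8,-0.02,0,0,0],[-0.2,4.6,-0.02,0,0,0],[-0.2,5.2,-0.03,0,0,0],[-0.2,5.4,-0.03,0,0,0]]';python3 -m jog '[[0,0,0,0,0,0],[0,0,0,0,0,0]]' 
python3 - <<'E'
from h import *
s=ctrl.camera("scene"); c=ctrl.camera("top")
a=cv2.resize(s["img"][120:250,220:350],None,fx=4,fy=4,interpolation=cv2.INTER_CUBIC)
b=cv2.resize(c["img"][140:240,310:410],None,fx=5.2,fy=5.2,interpolation=cv2.INTER_CUBIC)
z=np.hstack([a,b])[:, :]; z=cv2.resize(z,(800,400)); cv2.imwrite("pics/c3.png",z)
E
```

```text
time_s: 6.0
ee_pos: [0.5406, -0.1239, 0.4177]
eef_rot: [-3.141, -0.0, 0.04]
force: [-0.4, 6.3, 6.3]
grip_width: 0.0549
grip_force: 35.0
time_s: 6.2
ee_pos: [0.5406, -0.1237, 0.4177]
eef_rot: [3.141, -0.0, 0.04]
force: [0.6, 2.6, 5.0]
grip_width: 0.0552
grip_force: 35.0
```

View pics/c3.png

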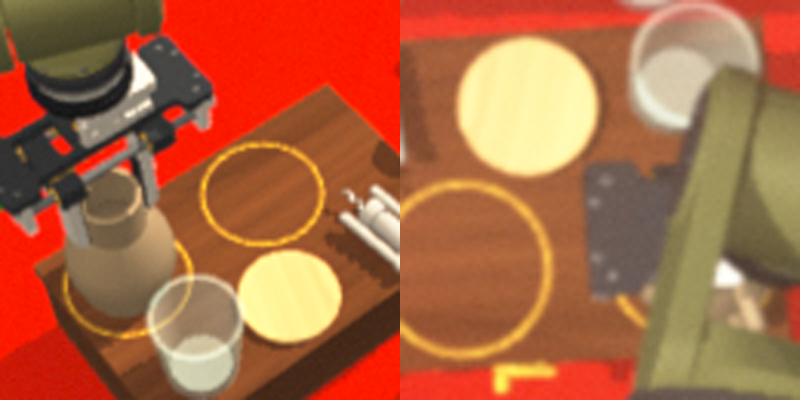

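The left view shows the jug standing in the end ring at (118,255), with the middle ring empty. Releasing and moving to the level.

```bash
python3 -m jog '[[0,0,0,0,0,0],[0,0,0,0,0,0],[0,0,0,0,0,0],[0,0,-2,0,0,0],[0,0,-6,0,0,0],[0,0,-10,0,0,0],[1,4,-10,0,0,-0.1],[2,8,-10,0,0,-0.2]]' 100 >/dev/null
python3 d.py .630 -.292 .16 .366; python3 -c "
from h import *;print(np.round(ctrl.get_obs()['qpos'],3))"
```

```text
row [ 4.2  10.23 17.88] [ 0.002 -0.002 -0.12 ] | grasp now [ 0.5644 -0.2031  0.3385] rot [ 3.14e+00 -2.00e-03  2.46e-01] t 7.1 F [ 0.4 -0.5  0. ] gw 0.0938 0.0
[-0.406  0.36   1.182 -0.     1.597  0.918]
```

```bash
python3 -m jog '[[2,5,0,0,0,-0.12],[4.2,10.2,4,0,0,-0.12],[4.2,10.2,9,0,0,-0.12],[4.2,10.2,14,0,0,-0.12],[4.2,10.2,17.9,0,0,-0.12],[4.2,10.2,17.9,0,0,-0.12],[4.2,10.2,17.9,0,0,-0.12]]' >/dev/null
python3 d.py .630 -.292 .037 .366
```

```text
row [ 0.06  0.08 12.15] [-0.001  0.001 -0.005] | grasp now [ 0.6291 -0.2915  0.1585] rot [-3.141e+00  1.000e-03  3.610e-01] t 7.8 F [-0.1 -0.   0.9] gw 0.0941 0.0
```

```bash
python3 -m jog '[[0,0,3,0,0,0],[0,0,6,0,0,0],[0,0,9,0,0,0],[0,0,11,0,0,0],[0,0,12.1,0,0,0],[0,0,12.1,0,0,0]]' ; python3 -m jog '[[0,0,0,0,0,0],[0,0,0,0,0,0],[0,0,0,0,0,0],[0,0,0,0,0,0],[0,0,0,0,0,0],[0,0,0,0,0,0],[0,0,0,0,0,0]]' 20 30
python3 d.py .630 -.292 .33 .366
```

```text
time_s: 8.4
ee_pos: [0.6295, -0.2915, 0.2187]
eef_rot: [3.141, -0.001, 0.361]
force: [-0.4, -0.5, 0.5]
grip_width: 0.094
grip_force: 0.0
time_s: 9.1
ee_pos: [0.6291, -0.2913, 0.2173]
eef_rot: [-3.142, 0.0, 0.361]
force: [0.5, -0.2, -0.1]
grip_width: 0.0419
grip_force: 0.0
row [  0.06   0.1  -29.31] [-0.     0.    -0.005] | grasp now [ 0.6291 -0.2913  0.0369] rot [-3.142  0.     0.361] t 9.1 F [ 0.5 -0.2 -0.1] gw 0.0419 0.0
```

```bash
python3 -m jog '[[0,0,0,0,0,0],[0,0,0,0,0,0],[0,0,0,0,0,0],[0,0,0,0,0,0]]' 20 45; python3 -m jog '[[0,0,-2,0,0,0],[0,0,-6,0,0,0],[0,0,-11,0,0,0],[0,0,-16,0,0,0],[0,0,-21,0,0,0],[0,0,-26,0,0,0],[0,0,-29,0,0,0],[0,0,-29,0,0,0]]'
python3 d.py .534 .029 .33 1.611
```

```text
time_s: 9.5
ee_pos: [0.6291, -0.2914, 0.2174]
eef_rot: [3.141, -0.0, 0.361]
force: [0.0, -1.6, 1.5]
grip_width: 0.0337
grip_force: 45.0
time_s: 10.3
ee_pos: [0.6285, -0.2908, 0.512]
eef_rot: [3.137, -0.005, 0.361]
force: [0.2, -0.2, -2.9]
grip_width: 0.0335
grip_force: 45.0
row [ 2.460e+00 -3.326e+01  1.000e-02] [ 7.00e-03 -1.00e-03 -1.25e+00] | grasp now [ 0.6296 -0.2914  0.3316] rot [ 3.137 -0.005  0.361] t 10.3 F [ 0.2 -0.2 -2.9] gw 0.0335 44.99766826629639
```

```bash
python3 -m jog '[[0,-4,0,0,0,-0.14],[0.5,-8,0,0,0,-0.28],[1,-12,0,0,0,-0.42],[1.5,-16,0,0,0,-0.56],[2,-20,0,0,0,-0.7],[2,-24,0,0,0,-0.84],[2.4,-28,0,0,0,-0.98],[2.4,-31,0,0,0,-1.12]]'>/dev/null
python3 d.py .534 .029 .20 1.611
python3 - <<'E'
from h import *
from scipy.optimize import least_squares
for n,box in(("top",(305,350,183,232)),("scene",(282,330,170,205))):
    cc=ctrl.camera(n); h=cv2.cvtColor(cc["img"],cv2.COLOR_BGR2HSV); m=(h[...,0]>12)&(h[...,0]<32)&(h[...,1]>110)&(h[...,2]>95)
    ys,xs=np.nonzero(m); X=np.array([onz(cc,x,y,.1185)[:2] for x,y in zip(xs,ys)]); k=abs(np.hypot(*(X-[.534,.025]).T)-.056)<.006
    g=least_squares(lambda q:np.hypot(*(X[k]-q[:2]).T)-q[2],[.534,.025,.055],loss="soft_l1",f_scale=.001).x; print(n,k.sum(),g)
E
```

```text
row [ 1.9  -0.86 12.46] [-0.003 -0.    -0.123] | grasp now [0.5408 0.0094 0.3245] rot [-3.138 -0.     1.488] t 11.1 F [ 0.4 -0.2 -3.3] gw 0.0338 44.995885491371155
top 70 [0.53446353 0.02157064 0.05784131]
scene 329 [0.53239493 0.02572626 0.05568545]
```

```bash
python3 -m jog '[[1.9,-0.9,0,0,0,-0.12],[1.9,-0.9,4,0,0,-0.12],[1.9,-0.9,8,0,0,-0.12],[1.9,-0.9,12,0,0,-0.12],[1.9,-0.9,14,0,0,-0.12],[1.9,-0.9,15.5,0,0,-0.12],[1.9,-0.9,15.5,0,0,-0.12],[1.9,-0.9,15.5,0,0,-0.12]]'>/dev/null
python3 d.py .534 .029 .1555 1.611
```

```text
row [ 0.24 -0.07  1.58] [-0.002 -0.    -0.011] | grasp now [0.5345 0.0267 0.1713] rot [-3.14 -0.    1.6 ] t 12.0 F [ 0.2 -0.1 -3.4] gw 0.0338 44.99777913093567
```

```bash
python3 -m jog '[[0.2,0,0.5,0,0,-0.01],[0.2,0,1,0,0,-0.01],[0.2,0,1.2,0,0,-0.01],[0.2,0,1.4,0,0,-0.01],[0.2,0,1.5,0,0,-0.01],[0.2,0,1.6,0,0,-0.01],[0.2,0,1.6,0,0,-0.01]]'
python3 d.py .534 .029 .1555 1.611
```

```text
time_s: 12.7
ee_pos: [0.5348, 0.0289, 0.3365]
eef_rot: [3.141, 0.0, 1.611]
force: [-0.4, -0.0, -3.1]
grip_width: 0.0334
grip_force: 45.0
row [ 0.01 -0.08  0.06] [ 0.  0. -0.] | grasp now [0.5349 0.0289 0.1561] rot [3.141 0.    1.611] t 12.7 F [-0.4 -0.  -3.1] gw 0.0334 44.9985533952713
```

Not touching yet; lower in fine steps.

```bash
python3 -m jog '[[0,0,0.05,0,0,0],[0,0,0.1,0,0,0],[0,0,0.1,0,0,0]]' | sed -n 2,4p
python3 -m jog '[[0,0,0.05,0,0,0],[0,0,0.1,0,0,0],[0,0,0.1,0,0,0]]'| sed -n 2,4p;  python3 d.py .534 .029 .1555 1.611
```

```text
ee_pos: [0.5348, 0.029, 0.3362]
eef_rot: [3.141, 0.0, 1.611]
force: [-3.8, 2.4, 6.5]
ee_pos: [0.5347, 0.029, 0.3362]
eef_rot: [3.14, 0.0, 1.611]
force: [-9.0, 0.7, 17.9]
row [ 0.   -0.07  0.03] [ 0.001  0.    -0.   ] | grasp now [0.535  0.029  0.1558] rot [3.14  0.    1.611] t 13.3 F [-9.   0.7 17.9] gw 0.0337 45.00746548175812
```

```bash
python3 -m jog '[[0,0,-0.1,0,0,0],[0,0,-0.1,0,0,0],[0,0,-0.1,0,0,0],[0,0,-0.1,0,0,0],[0,0,-2,0,0,0],[0,0,-5,0,0,0],[0,0,-8,0,0,0],[3,0,-8,0,0,-0.14]]' 90 >/dev/null
python3 -m jog '[[2,0,0,0,0,-0.14],[4,0,0,0,0,-0.28],[6,-0.5,0,0,0,-0.42],[8,-1,0,0,0,-0.56],[10,-1.5,0,0,0,-0.7],[12,-2,0,0,0,-0.84],[13,-2.5,0,0,0,-0.98],[13.5,-3,0,0,0,-1.1]]' 80
python3 d.py .5715 .196 .20 2.9
python3 - <<'E'
from h import *
s=ctrl.camera("scene"); c=ctrl.camera("top")
a=cv2.resize(s["img"][120:250,220:350],(400,400),interpolation=cv2.INTER_CUBIC)
b=cv2.resize(c["img"][150:240,300:390],(400,400),interpolation=cv2.INTER_CUBIC)
cv2.imwrite("pics/c4.png",np.hstack([a,b]))
E
```

```text
time_s: 14.9
ee_pos: [0.4795, 0.1872, 0.4142]
eef_rot: [-3.142, -0.0, 2.857]
force: [-1.1, 0.5, 0.6]
grip_width: 0.0748
grip_force: 0.0
row [-8.59  3.42  3.38] [-0.    -0.    -0.043] | grasp now [0.4795 0.1872 0.2338] rot [-3.142 -0.     2.857] t 14.9 F [-1.1  0.5  0.6] gw 0.0748 0.0
```

View pics/c4.png

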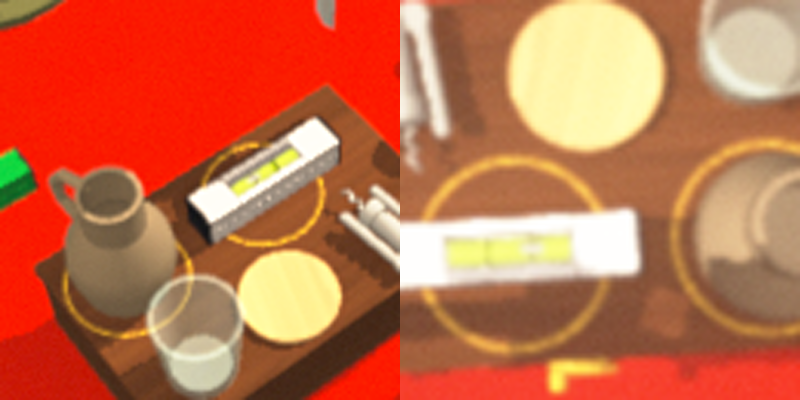

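The level lies over the middle ring and the jug is upright in the end ring. The bubble looks off towards the jug end, at about (533,248) in the right half. Next the knob.

```bash
python3 -m jog '[[-4,1.6,0,0,0,-0.04],[-8,3,0,0,0,-0.04],[-8.6,3.4,1,0,0,-0.04],[-8.6,3.4,3,0,0,-0.04],[-8.6,3.4,3,0,0,-0.04],[-8.6,3.4,3,0,0,-0.04]]' >/dev/null
python3 d.py .5715 .196 .15 2.9
cat > b.py <<'E'
from h import *
# vial profile: sample along cabinet y through the level centre on the vial plane, both views
import sys
tot={}
for n in("top","scene"):
    im=np.mean([ctrl.camera(n)["img"].astype(float) for _ in range(4)],0).astype(np.float32); c=ctrl.camera(n)
    b,g,r=cv2.split(im); u0=np.array([.5345,.029,.150]); 
    # find vial centroid by yellowness near projection
    p=proj(c,u0); x0,y0=int(p[0]),int(p[1]); v=np.zeros(b.shape,bool); v[y0-12:y0+13,x0-22:x0+23]=1; v&=(np.minimum(g,r)-b>45)&(g>100)
    m=cv2.morphologyEx(v.astype(np.uint8),cv2.MORPH_CLOSE,np.ones((3,9))); ys,xs=np.nonzero(m); q=np.array([onz(c,x,y,.150)[:2] for x,y in zip(xs,ys)])
    e=np.array([-np.sin(.04),np.cos(.04)]); f=np.array([e[1],-e[0]]); s=q@e; ctr=(s.min()+s.max())/2; lat=np.median(q@f)
    print(n,len(xs),"span",(s.max()-s.min()).round(4),"ctr",(e*ctr+f*lat).round(4))
    prof=[]
    t=np.arange(-36,37,2)
    for a in t:
        pts=[proj(c,[*(e*(ctr+a/1000)+f*(lat+k/1000)),.150]) for k in(-2,0,2)]
        mp=np.array(pts,np.float32); val=cv2.remap(im,mp[None,:,0].copy(),mp[None,:,1].copy(),cv2.INTER_LINEAR)[0].mean(0); prof.append(val)
    prof=np.array(prof)
    print("t  ",t.tolist());print("B  ",prof[:,0].astype(int).tolist());print("G  ",prof[:,1].astype(int).tolist());print("R  ",prof[:,2].astype(int).tolist())
E
python3 b.py
```

```text
row [0.09 0.17 5.41] [-0.    -0.001 -0.011] | grasp now [0.5718 0.1941 0.2041] rot [-3.141e+00 -1.000e-03  2.889e+00] t 15.6 F [ 0.1 -0.3  0.8] gw 0.0752 0.0
top 239 span 0.1064 ctr [0.5354 0.0281]
t   [-36, -34, -32, -30, -28, -26, -24, -22, -20, -18, -16, -14, -12, -10, -8, -6, -4, -2, 0, 2, 4, 6, 8, 10, 12, 14, 16, 18, 20, 22, 24, 26, 28, 30, 32, 34, 36]
B   [212, 179, 147, 136, 133, 133, 135, 149, 184, 217, 237, 242, 241, 242, 238, 224, 191, 157, 138, 132, 131, 131, 129, 126, 121, 119, 126, 130, 131, 131, 131, 131, 131, 133, 137, 152, 181]
G   [242, 244, 249, 251, 251, 251, 251, 251, 252, 253, 253, 254, 254, 254, 254, 254, 253, 252, 251, 251, 251, 251, 251, 248, 243, 240, 247, 250, 251, 251, 251, 251, 251, 251, 250, 249, 244]
R   [246, 244, 247, 249, 249, 249, 249, 250, 251, 253, 254, 254, 254, 254, 254, 254, 253, 250, 249, 248, 248, 248, 248, 244, 239, 236, 244, 247, 248, 248, 248, 248, 249, 249, 248, 247, 245]
scene 244 span 0.0918 ctr [0.5272 0.021 ]
t   [-36, -34, -32, -30, -28, -26, -24, -22, -20, -18, -16, -14, -12, -10, -8, -6, -4, -2, 0, 2, 4, 6, 8, 10, 12, 14, 16, 18, 20, 22, 24, 26, 28, 30, 32, 34, 36]
B   [192, 198, 208, 213, 194, 148, 116, 106, 104, 101, 101, 106, 122, 148, 172, 185, 191, 188, 184, 174, 150, 123, 108, 103, 104, 106, 102, 89, 78, 80, 92, 101, 101, 100, 101, 101, 101]
G   [214, 219, 227, 233, 230, 220, 211, 214, 217, 223, 223, 222, 221, 220, 225, 226, 223, 224, 227, 225, 225, 220, 219, 225, 223, 219, 214, 201, 184, 181, 197, 211, 217, 217, 219, 218, 218]
R   [230, 233, 238, 243, 240, 226, 213, 215, 218, 222, 222, 220, 222, 223, 229, 231, 229, 232, 233, 229, 228, 221, 219, 224, 223, 219, 213, 198, 180, 177, 195, 210, 217, 216, 217, 217, 216]
```

Both profiles agree. The bubble sits 12–13 mm towards the plain end from the lines' midpoint (top −12.9, scene −11.8), so about 1.93 rad clockwise is needed. Gripping the knob.

```bash
python3 -m jog '[[0.1,0.15,1.5,0,0,0],[0.1,0.15,3.5,0,0,0],[0.1,0.15,5.4,0,0,0],[0.1,0.15,5.4,0,0,0],[0.1,0.15,5.4,0,0,0]]'|sed -n 2,4p
python3 -m jog '[[0,0,0,0,0,0],[0,0,0,0,0,0],[0,0,0,0,0,0],[0,0,0,0,0,0],[0,0,0,0,0,0],[0,0,0,0,0,0],[0,0,0,0,0,0],[0,0,0,0,0,0]]' 20 20
python3 d.py .5715 .196 .15 2.9;  python3 b.py | grep -A2 top
```

```text
ee_pos: [0.5716, 0.196, 0.3309]
eef_rot: [3.142, 0.0, 2.891]
force: [-1.0, -0.3, -0.2]
time_s: 17.4
ee_pos: [0.5715, 0.197, 0.3307]
eef_rot: [3.139, 0.001, 2.891]
force: [4.3, 10.4, -1.5]
grip_width: 0.0416
grip_force: 20.0
row [-0.02 -0.09  0.03] [ 0.003  0.001 -0.009] | grasp now [0.5718 0.1974 0.1503] rot [3.139e+00 1.000e-03 2.891e+00] t 17.4 F [ 4.3 10.4 -1.5] gw 0.0416 20.003967136144638
top 256 span 0.1064 ctr [0.5357 0.0281]
t   [-36, -34, -32, -30, -28, -26, -24, -22, -20, -18, -16, -14, -12, -10, -8, -6, -4, -2, 0, 2, 4, 6, 8, 10, 12, 14, 16, 18, 20, 22, 24, 26, 28, 30, 32, 34, 36]
B   [198, 170, 144, 134, 130, 130, 131, 136, 152, 173, 191, 195, 194, 195, 190, 175, 150, 136, 131, 130, 130, 129, 128, 124, 119, 116, 125, 130, 130, 129, 130, 131, 131, 133, 137, 151, 174]
```

```bash
python3 -m jog '[[0.03,0.2,0,0,0,0.04],[0.03,0.2,0,0,0,0.16],[0.03,0.2,0,0,0,0.3],[0.03,0.2,0,0,0,0.44],[0.03,0.2,0,0,0,0.58],[0.03,0.2,0,0,0,0.72],[0.03,0.2,0,0,0,0.86],[0.03,0.2,0,0,0,0.96]]'
python3 -m jog '[[0,0,0,0,0,0.1],[0,0,0,0,0,0.24],[0,0,0,0,0,0.38],[0,0,0,0,0,0.52],[0,0,0,0,0,0.66],[0,0,0,0,0,0.8],[0,0,0,0,0,0.95],[0,0,0,0,0,0.95]]'
python3 -m jog '[[0,0,0,0,0,0],[0,0,0,0,0,0],[0,0,0,0,0,0],[0,0,0,0,0,0],[0,0,0,0,0,0],[0,0,0,0,0,0],[0,0,0,0,0,0],[0,0,0,0,0,0]]' >/dev/null
python3 -m jog '[[0,0,0,0,0,0],[0,0,0,0,0,0],[0,0,0,0,0,0],[0,0,0,0,0,0],[0,0,0,0,0,0],[0,0,0,0,0,0],[0,0,0,0,0,0],[0,0,0,0,0,0]]' >/dev/null
python3 -m jog '[[0,0,0,0,0,0],[0,0,0,0,0,0],[0,0,0,0,0,0],[0,0,0,0,0,0],[0,0,0,0,0,0],[0,0,0,0,0,0],[0,0,0,0,0,0],[0,0,0,0,0,0]]' 
python3 b.py
```

```text
time_s: 18.7
ee_pos: [0.5718, 0.1978, 0.3307]
eef_rot: [3.141, 0.001, 1.925]
force: [1.0, -2.0, 0.1]
grip_width: 0.0418
grip_force: 20.0
time_s: 19.5
ee_pos: [0.5718, 0.1977, 0.3306]
eef_rot: [3.141, -0.0, 0.978]
force: [2.2, -2.3, 2.4]
grip_width: 0.0415
grip_force: 20.0
time_s: 21.9
ee_pos: [0.5718, 0.1978, 0.3307]
eef_rot: [3.141, -0.0, 0.983]
force: [2.4, -4.8, 3.3]
grip_width: 0.0416
grip_force: 20.0
top 237 span 0.1015 ctr [0.5364 0.0257]
t   [-36, -34, -32, -30, -28, -26, -24, -22, -20, -18, -16, -14, -12, -10, -8, -6, -4, -2, 0, 2, 4, 6, 8, 10, 12, 14, 16, 18, 20, 22, 24, 26, 28, 30, 32, 34, 36]
B   [209, 190, 168, 147, 136, 131, 130, 131, 131, 131, 131, 129, 123, 119, 126, 147, 174, 199, 212, 216, 215, 206, 188, 161, 136, 121, 115, 121, 127, 130, 131, 130, 130, 130, 132, 137, 155]
G   [232, 236, 245, 249, 251, 251, 251, 251, 251, 251, 251, 250, 245, 239, 241, 247, 248, 247, 247, 247, 247, 248, 249, 250, 248, 244, 240, 245, 250, 251, 251, 251, 251, 251, 251, 250, 248]
R   [240, 240, 245, 247, 249, 249, 249, 249, 249, 249, 248, 247, 240, 235, 237, 245, 248, 248, 249, 249, 249, 249, 249, 248, 245, 240, 235, 241, 247, 248, 248, 248, 248, 248, 248, 248, 246]
scene 244 span 0.0908 ctr [0.5277 0.0205]
t   [-36, -34, -32, -30, -28, -26, -24, -22, -20, -18, -16, -14, -12, -10, -8, -6, -4, -2, 0, 2, 4, 6, 8, 10, 12, 14, 16, 18, 20, 22, 24, 26, 28, 30, 32, 34, 36]
B   [247, 240, 221, 191, 158, 124, 105, 99, 102, 104, 104, 103, 100, 93, 82, 72, 73, 89, 108, 132, 153, 170, 175, 170, 168, 158, 132, 97, 73, 75, 85, 95, 99, 98, 95, 93, 96]
G   [253, 249, 236, 217, 209, 215, 230, 237, 237, 235, 234, 234, 234, 229, 218, 195, 173, 182, 211, 226, 232, 230, 227, 225, 229, 233, 230, 218, 199, 192, 205, 217, 227, 228, 232, 232, 230]
R   [254, 253, 246, 232, 220, 218, 228, 234, 234, 233, 232, 233, 231, 226, 213, 189, 169, 180, 210, 228, 235, 237, 236, 233, 234, 236, 230, 214, 192, 185, 200, 215, 225, 227, 229, 229, 227]
```

The bubble is centred: lines at −9.8/16 and bubble at 2.6 (top), lines at −4/21.5 and bubble at 8.9 (scene). Release the knob and go to press.

```bash
python3 -m jog '[[0,0,0,0,0,0],[0,0,0,0,0,0],[0,0,0,0,0,0],[0,0,-1,0,0,0],[0,0,-3,0,0,0],[0,0,-6,0,0,0],[0,0,-9,0,0,0],[0,0,-9,0,0,0]]' 75 | tail -2
python3 d.py .535 .029 .21 1.611
```

```text
grip_width: 0.0704
grip_force: 0.0
row [-16.1    6.35   3.45] [ 0.006 -0.004 -0.63 ] | grasp now [0.5728 0.1985 0.2451] rot [ 3.137 -0.006  0.981] t 23.2 F [-0.4  0.6 -0.5] gw 0.0704 0.0
```

```bash
python3 -m jog '[[-3.2,1.3,0,0,0,-0.13],[-6.4,2.6,0,0,0,-0.26],[-9.6,3.8,0,0,0,-0.39],[-12.8,5,0,0,0,-0.52],[-16.1,6.3,0,0,0,-0.63],[-16.1,6.3,1.5,0,0,-0.63],[-16.1,6.3,3,0,0,-0.63],[-16.1,6.3,3,0,0,-0.63]]' 8 >/dev/null
python3 -m jog '[[0,0,0,0,0,0],[0,0,0,0,0,0]]' >/dev/null
python3 d.py .535 .029 .177 1.611; python3 b.py|grep B;
```

```text
row [-0.04  0.04  3.37] [0.001 0.    0.   ] | grasp now [0.5347 0.0294 0.2107] rot [3.141 0.    1.611] t 24.2 F [-0.4  0.1  0.5] gw 0.0078 0.0
B   [94, 93, 93, 94, 93, 92, 93, 93, 93, 92, 93, 92, 92, 93, 92, 92, 93, 93, 92, 93, 92, 92, 92, 91, 92, 92, 91, 91, 91, 92, 92, 92, 92, 92, 91, 91, 90]
B   [241, 244, 244, 232, 191, 135, 104, 96, 98, 101, 100, 98, 94, 82, 67, 57, 66, 89, 123, 172, 215, 232, 231, 232, 225, 212, 166, 101, 67, 68, 81, 90, 93, 94, 102, 111, 118]
```

```bash
python3 -m jog '[[0,0,1,0,0,0],[0,0,2,0,0,0],[0,0,2.8,0,0,0],[0,0,3.1,0,0,0],[0,0,3.2,0,0,0],[0,0,3.3,0,0,0],[0,0,3.3,0,0,0]]' | sed -n 2,4p
python3 -m jog '[[0,0,0.05,0,0,0],[0,0,0.1,0,0,0],[0,0,0.1,0,0,0]]' | sed -n 2,4p
```

```text
ee_pos: [0.5345, 0.0292, 0.3576]
eef_rot: [3.141, 0.0, 1.611]
force: [0.1, 0.3, 0.3]
ee_pos: [0.5344, 0.0292, 0.3574]
eef_rot: [3.14, 0.0, 1.611]
force: [-2.6, 0.5, 9.0]
```

```bash
python3 -m jog '[[0,0,0.02,0,0,0],[0,0,0.02,0,0,0],[0,0,0.02,0,0,0],[0,0,0.02,0,0,0],[0,0,0.02,0,0,0],[0,0,0.02,0,0,0],[0,0,0.02,0,0,0],[0,0,0.02,0,0,0]]' | sed -n 2,4p
python3 -m jog '[[0,0,0,0,0,0],[0,0,0,0,0,0],[0,0,0,0,0,0],[0,0,0,0,0,0],[0,0,0,0,0,0],[0,0,0,0,0,0],[0,0,0,0,0,0],[0,0,0,0,0,0]]' | sed -n 2,4p
python3 -m jog '[[0,0,0,0,0,0],[0,0,0,0,0,0],[0,0,0,0,0,0],[0,0,0,0,0,0],[0,0,0,0,0,0],[0,0,0,0,0,0],[0,0,0,0,0,0],[0,0,0,0,0,0]]' | sed -n 1,6p
python3 b.py | grep B
python3 - <<'E'
from h import *
s=ctrl.camera("scene"); cv2.imwrite("pics/c5.png",cv2.resize(s["img"][110:260,215:405],None,fx=3.8,fy=3.8,interpolation=cv2.INTER_CUBIC))
E
```

```text
ee_pos: [0.5344, 0.0292, 0.3574]
eef_rot: [3.14, 0.0, 1.611]
force: [-4.2, 0.2, 10.8]
ee_pos: [0.5344, 0.0292, 0.3574]
eef_rot: [3.14, 0.0, 1.611]
force: [-3.9, -0.2, 10.4]
time_s: 28.1
ee_pos: [0.5344, 0.0292, 0.3574]
eef_rot: [3.14, 0.0, 1.611]
force: [-4.7, -0.7, 9.0]
grip_width: 0.0076
grip_force: 5.2
B   [98, 97, 97, 96, 96, 96, 95, 95, 96, 96, 95, 96, 96, 96, 96, 95, 95, 95, 95, 95, 95, 95, 95, 95, 95, 94, 95, 95, 94, 94, 94, 94, 94, 93, 90, 88, 84]
B   [240, 243, 244, 236, 197, 139, 104, 94, 98, 100, 99, 99, 98, 94, 87, 81, 86, 101, 115, 131, 137, 139, 134, 131, 131, 128, 124, 122, 122, 122, 122, 120, 112, 95, 74, 58, 52]
```

View pics/c5.png

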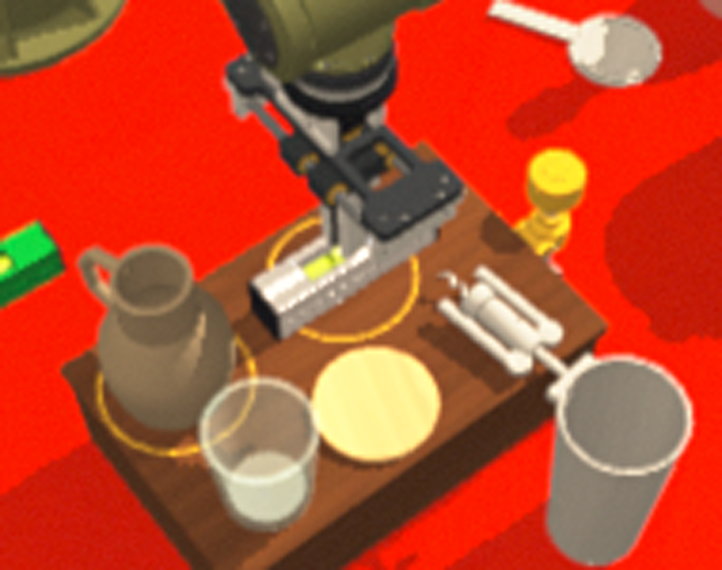

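The fingers press on the level with about 9–10 N, and the bubble's visible edge has not moved. The jug rim is at crop (153,278). One check of the jug, then hand in.

```bash
python3 - <<'E'
from h import *
s=ctrl.camera("scene"); j=onz(s,215+153/3.8,110+278/3.8,.255)[:2]; print(j, np.hypot(*(j-[.538,-.124])), ctrl.get_obs()["force"])
if np.hypot(*(j-[.538,-.124]))<.009: print(ctrl.hand_in())
E
```

```text
[ 0.53909412 -0.12308682] 0.0014251238135819218 [-3.74955576  0.13134812 10.10357932]
the job is handed in; nothing more can be done
None
```

I handed the job in at about 28 s: the jug is within about 2 mm of the end ring's centre, the bubble rests between its lines, and the arm is still pressing the level with about 10 N; the hand-in gave no verdict.

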